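# Pop the tool box and throw its lid open

## Task

Open the tool box on the bench: press down its release tab with a fingertip so that the sprung lid pops up, then push the lid all the way over with the fingers until it rests open, past upright, by itself. Do not grip anything and do not force the box, and leave the jar, the bottle and the wrench where they are.

Things in the scene. Friction and masses are not known exactly. Their poses are not given: they have to be found in the camera images.
- toolbox: Small tool box fixed to the bench, metal sides, black rim and flat black lid: 160 mm deep (x), 280 wide (y), 112 high when shut; walls 4 mm, rim 100 mm high. Origin: centre of its underside. -x is the front (tab, roughly towards the robot), +x the back (hinge), z up. Its contents lie 36 mm or more below the rim, but for a 12 mm steel spring pin by the +y side wall, 50 mm from the hinge.
- lid (a joint): Lid angle (rad): 0 shut and latched, 1.57 upright, 1.85 open at its stop. Plate 160 x 280 x 12 mm, about 0.25 kg, hinged along the back top edge. Once the tab frees it, a spring pin lifts it within about 1 s to about 0.5, front edge some 75 mm above the rim, where it rests; the spring does not act further. Let go short of upright it falls back onto the pin; past upright it falls open and stays.
- tab (a joint): Angle of the release tab (rad): 0 at rest, 0.28 pressed to its stop (its press point then 6.7 mm lower). It frees the lid at about 0.16 and springs back when let go. It needs about 1.6 N to start and 4.5 N at the stop, on the press point.
- tab_press (a point): Point to press straight down: middle of the top of the steel tab, a paddle 44 mm wide (y), 6 thick, standing out from the box's front; at x = -114, y = 0, z = 83 mm of the tool box at rest. The paddle ends 14 mm further out; 22 mm nearer the box an upright catch, 24 mm wide, rises to 28 mm above the point and holds the lid's strike.
- lid_hinge (a point): Middle of the hinge line of the lid, at x = +80 mm, y = 0, z = 100 mm of the tool box; the line runs along the box's y. It does not move when the lid turns.
- lid_edge (a point): Middle of the lower front edge of the lid, 160 mm from the hinge line; it moves with the lid (at x = -80 mm, z = 100 mm of the tool box while shut). A steel strike, 24 mm wide and 4 mm thick, stands 5 mm out of it.
- jar: Bystander: glass jar with a metal cap, 68 mm across, 85 mm high, loose beside the tool box, on either side. Origin: centre of its underside.
- can: Bystander: white plastic bottle with a white cap, 60 mm across, 150 mm high, loose beside the tool box, on either side. Origin: centre of its underside.
- wrench: Bystander: steel wrench 170 mm long, 8 mm thick, lying loose on the bench in front of the tool box, lengthwise roughly along the box's front, left of the tab as the robot sees it. Its own x runs along it; origin: on the bench near its middle.

How it is judged (in metres and radians):
On the way, in this order (a step that is already met when the one before it is completed fails the run):
1. the release tab is pressed while the lid is still shut (value of joint tab above 0.12 rad and value of joint lid below 0.2 rad and contact force between the fingers and toolbox above 0.5 N).
2. the lid has sprung up (value of joint lid above 0.3 rad), for 0.1 s.
3. the lid is pushed fully open (value of joint lid above 1.7 rad), for 0.2 s.
At the end, for the whole second after the job is handed in: The lid rests open at more than 1.7 rad (its stop is at 1.85), still (under 0.1 rad/s), the tab has sprung back (under 0.08 rad), and jar, bottle and wrench are each within 25 mm of where they stood (value of joint lid above 1.7 rad and velocity of joint lid between -0.1 and 0.1 rad/s and value of joint tab below 0.08 rad and distance of each of jar, can, wrench from where it was at the start of the episode below 0.025 m); the robot touches nothing.
It fails at once if the box, its tab or its lid is gripped or forced: more than 60 N from the fingers (contact force between the fingers and toolbox above 60 N).
It fails at once if the jar is moved or lifted by more than 25 mm (distance of jar from where it was at the start of the episode above 0.025 m).
It fails at once if the bottle is moved or lifted by more than 25 mm (distance of can from where it was at the start of the episode above 0.025 m).
It fails at once if the wrench is moved or lifted by more than 25 mm (distance of wrench from where it was at the start of the episode above 0.025 m).
It also fails if it takes over 48 s, if anything falls off the work surface, if the arm or the gripper's body presses on something with over 40 N, if the wrist force passes 120 N, or if a joint passes its speed limit or range.

## Robot

A 6-joint arm with a two-finger parallel gripper is mounted at the origin on the work surface. World frame = base frame: x ahead of the robot, y to its left, z up, the work surface at z = 0. Lengths are in m, angles in degrees, forces in N, time in s.
With the tool pointing down it reaches from about 0.375 to 0.75 m from the base axis. Payload 9 kg.
Tool frame: the origin (TCP) lies where the fingers leave the gripper's body, on its centre line; the fingertips stand 73 mm ahead of it and the grasp point (between the pads) lies 54 mm ahead of it (robot.tip_reach is the distance from the TCP to the fingertips, in m); z points along the fingers, y is the line along which they close (so a half turn about z gives the same grasp; the last joint's range is limited). The gripper opens to 85 mm and grips with 20 to 120 N. Pads are 22 mm wide; open, the fingers measure 114 mm over their backs; the gripper's body (76 mm by 85 mm) begins 54 mm behind the grasp point. The pads swing forward as they close: fully open they stand 13 mm farther back than shut.
Start: joints at [-12.473, 5.964, 5.575, 89.605, 0, 77.527], TCP at [0.6, 0, 0.304] pointing down, gripper open.
Joint ranges: [-171.21, 171.21], [-48.23, 106.86], [-62.78, 66.21], [-105.2, 120.99], [-86.42, 89.51], [-180, 180]. Speed limits (degrees/s): [127.2, 127.2, 147.25, 180, 180, 180].

## Interface

Orientations are given as [roll, pitch, yaw] about the fixed x, y, z axes, in that order (R = Rz(yaw) Ry(pitch) Rx(roll)).
In Python, from plant import robot gives the robot as it stands. Calls block until the motion is done:
- robot.move_pose(position, orientation): joint-space move of the TCP to a pose.
- robot.line_to(position, vel=0.15, rotation=None, guard=None): straight line of the TCP; rotation=None keeps the orientation; vel is the mean speed in m/s. With guard (N) it stops when the force on the tool has changed by that much, and returns True; else False.
- robot.goto_joints(angles): joint-space move.
- robot.set_gripper(opening): finger opening in m; the grip force is fixed at half the most; returns when the fingers have stopped.
- robot.pause(seconds).
- robot.ik(position, orientation): joint angles nearest the present ones, or None.
- robot.observe(): the state.
- robot.grab_frame(name): name is "scene" or "side" or "wrist"; returns the picture (480x640x3 uint8, blue, green, red); there is no depth.
- robot.get_calibration(name): a dict with "vertical_fov" (degrees; the focal length in pixels is half the picture's height over the tangent of half this angle, whatever the lens; pixels are square), "cx", "cy" (the principal point, pixels), "rvec" (rotation vector, rad) and "tvec" (3), from world to camera coordinates, as OpenCV has them. Camera axes: x right, y down, z forward; pixel columns grow to the right and rows downward; lengths in m; the calibration is good to about 2 mm. A picture is of the moment at which its call begins: read the wrist's pose just before it. get_calibration takes no time and is no camera call; for the wrist camera it gives the pose at the moment of the call.
A pose or a line that the arm cannot do raises robot.IKError and nothing moves.
- robot.job_done(): hands the job in; it is judged then, once.
The state is a dict: "time": time; "q": joint angles; "qvel": joint speeds; "joint_torque": joint torques, N m; "tool_pos": TCP position; "tcp_rot": TCP orientation; "ft_force": force on the tool from outside, world axes, zero at the start; "torque": the same for the moment, N m; "gripper_width": finger opening in m; "gripper_force": force on a finger pad.
Only numpy, scipy, OpenCV 4.12 (cv2) and the standard library are available. Lean on these libraries where they do the work, as an engineer would, in place of code of your own. Each camera call takes 0.05 s, during which the arm holds its last target. There are 200 camera calls.

## Working session

There is one attempt and no reset: what is moved stays moved. The work goes in short steps, each a Python script; the robot and the scene stay as the last script left them, time stands still between calls to the robot, and variables do not carry over. Pictures are saved under pics/ and viewed, at most 10 in all, crops included, and the job is handed in when it is done.

```bash
mkdir -p pics; ls
python3 - <<'E'
from plant import robot
import cv2
for n in("scene","side"):
    cv2.imwrite(f"pics/{n}1.png",robot.grab_frame(n)); print(n,robot.get_calibration(n))
print(robot.observe()['time'])
E
```

```text
pics
scene {'vertical_fov': 47.67444381843243, 'cx': 323.33267508193694, 'cy': 233.88371802085732, 'rvec': array([ 1.5353248 ,  2.2959524 , -0.67697791]), 'tvec': array([ 0.18664976, -0.37088543,  1.30251826])}
side {'vertical_fov': 53.87573708472887, 'cx': 314.23563403599803, 'cy': 239.2860297293154, 'rvec': array([ 0.40367345, -2.72187919,  1.21260482]), 'tvec': array([0.51666689, 0.1394507 , 0.94277531])}
0.1
```

View pics/scene1.png

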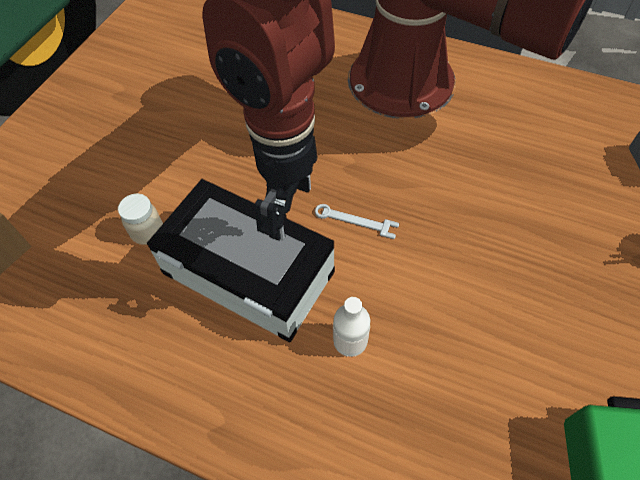

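View pics/side1.png

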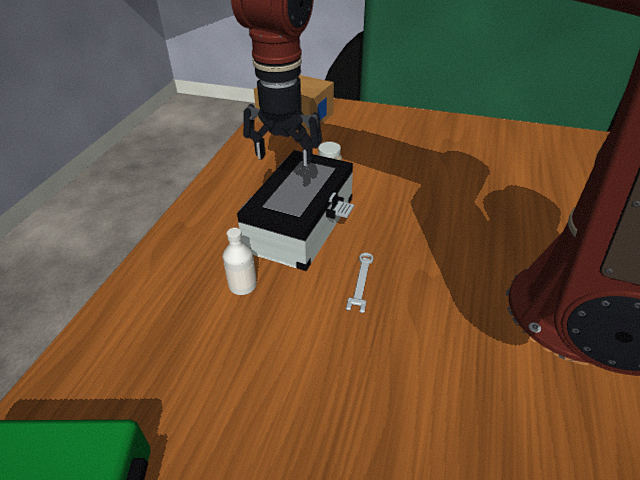

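The scene view shows the box with lid corners near (203,180), (334,241), (284,322) and (149,243). The bottle is on the +y side, the jar on -y, and the wrench in front at +y. I'll enlarge both views.

Run:
```python
import cv2
a=cv2.imread("pics/scene1.png")[165:345,130:370];cv2.imwrite("pics/sc_c.png",cv2.resize(a,None,fx=3.3,fy=3.3,interpolation=2))
a=cv2.imread("pics/side1.png")[140:275,215:395];cv2.imwrite("pics/si_c.png",cv2.resize(a,None,fx=4.4,fy=4.4,interpolation=2))
```

```text
(no output)
```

View pics/sc_c.png

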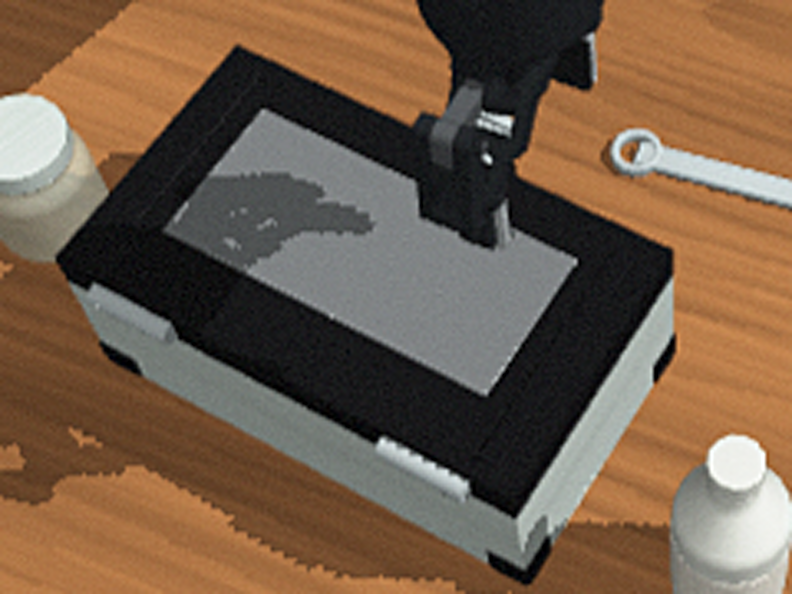

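View pics/si_c.png

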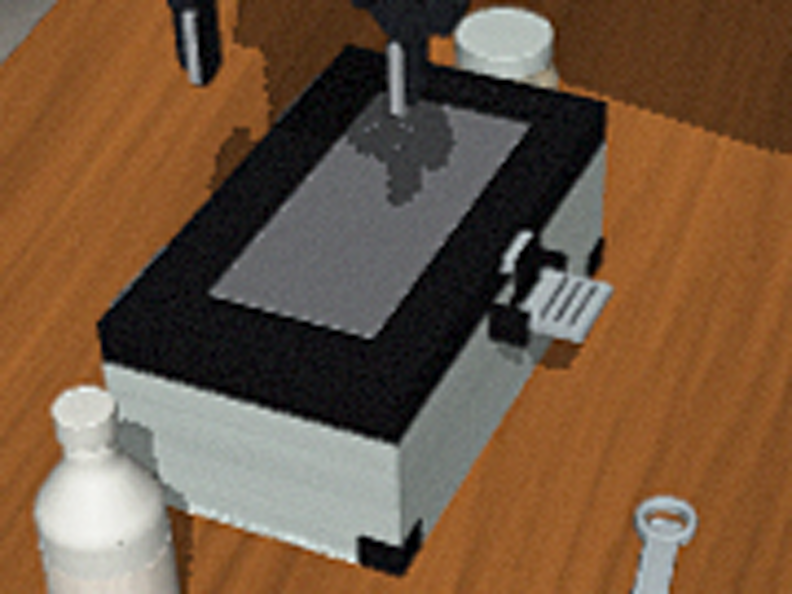

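Pixels read from the enlarged crops: scene lid-top corners are front-right (202.1,178.6), front-left (334.2,241.1) and back-right (148,243.5). In the side view they are back-right (294.5,150.2), front-right (352.5,162.7) and back-left (237.7,213.2). The paddle's outer corners there are (354.1,204.8) and (346.8,217.3).

```bash
cat > h.py <<'E'
from plant import robot
import numpy as np, cv2
from scipy.optimize import least_squares
def K(c):
    f=240/np.tan(np.radians(c["vertical_fov"]/2)); return np.array([[f,0,c["cx"]],[0,f,c["cy"]],[0,0,1.]])
def proj(n,P,c=None):
    c=c or robot.get_calibration(n); return cv2.projectPoints(np.array(P,float).reshape(-1,3),c["rvec"],c["tvec"],K(c),None)[0][:,0]
def onz(n,px,z):
    c=robot.get_calibration(n);R=cv2.Rodrigues(c["rvec"])[0];o=-R.T@c["tvec"]
    d=R.T@np.linalg.inv(K(c))@np.array([*px,1.]);return o+d*(z-o[2])/d[2]
def box(p,P):
    x,y,a=p;P=np.array(P,float).reshape(-1,3);c,s=np.cos(a),np.sin(a)
    return np.c_[x+c*P[:,0]-s*P[:,1],y+s*P[:,0]+c*P[:,1],P[:,2]]
E
python3 - <<'E'
from h import *
S=[([-.08,-.14,.112],(202.1,178.6)),([-.08,.14,.112],(334.2,241.1)),([.08,-.14,.112],(148,243.5))]
D=[([.08,-.14,.112],(294.5,150.2)),([-.08,-.14,.112],(352.5,162.7)),([.08,.14,.112],(237.7,213.2)),
 ([-.128,-.022,.083],(354.1,204.8)),([-.128,.022,.083],(346.8,217.3))]
def r(p): return np.r_[(proj("scene",box(p,[a for a,_ in S]))-[b for _,b in S]).ravel(),(proj("side",box(p,[a for a,_ in D]))-[b for _,b in D]).ravel()]
s=least_squares(r,[.6,0,0]);print(s.x,np.degrees(s.x[2]),s.fun.reshape(-1,2).round(1).tolist())
print("tab",box(s.x,[-.114,0,.083]),"hinge",box(s.x,[.08,0,.1]))
print("bottle",onz("scene",(353.3,301.4),.15),onz("side",(235,233),.15),"jar",onz("scene",(139,202),.085),onz("side",(330,150),.085))
print("wrench",onz("scene",(323,211),.004),onz("scene",(392,230),.004))
print(robot.get_calibration("wrist"))
E
```

```text
[ 0.60778052 -0.09877906 -0.11705785] -6.706921013557809 [[0.9, -0.2], [1.2, -0.5], [-0.2, -0.6], [-1.0, -1.0], [0.3, -0.2], [-1.3, -0.3], [-0.1, -0.7], [0.2, -1.9]]
tab [[ 0.49456067 -0.08546492  0.083     ]] hinge [[ 0.68723304 -0.10812231  0.1       ]]
bottle [0.65702437 0.12433611 0.15      ] [0.6565727  0.13054108 0.15      ] jar [ 0.58932656 -0.3275921   0.085     ] [ 0.59301395 -0.31198405  0.085     ]
wrench [ 0.42746107 -0.02421143  0.004     ] [0.41823714 0.11915212 0.004     ]
{'vertical_fov': 70.56242414827427, 'cx': 317.16825190815683, 'cy': 235.96139763281488, 'rvec': array([-2.80982547e+00, -6.58189037e-04,  1.33960965e-03]), 'tvec': array([-0.5998673 , -0.04202304,  0.38112526])}
```

The fit is good to about 2 mm and agrees with the given sizes. Next I'll check reachability of the plan: press with closed fingers tilted 25°, then push the lid along an arc with the tool near horizontal, off-centre on the -y side away from the catch and pin.

```bash
cat >> h.py <<'E'
BP=[0.6078,-0.0988,-0.11706]; YAW=np.degrees(BP[2])
def tcp(tip,t,flip=0,corner=False):
    """TCP pos + rpy for fingertip centre (or its upper corner) at box-frame tip, tool tilted t deg forward from down"""
    a=np.radians(t);d=np.array([np.sin(a),0,-np.cos(a)]);e=np.array([np.cos(a),0,np.sin(a)])
    p=np.array(tip,float)-robot.tip_reach*d-(.011*e if corner else 0)
    return box(BP,p)[0],([180,-t,YAW] if not flip else [0,-180+t,YAW+180] if 0 else [180,-t,YAW])
def arc(th,r=.12,y=-.07): return [.08-r*np.cos(th),y,.1+r*np.sin(th)]
E
python3 - <<'E'
from h import *
o=robot.observe();print(o["tcp_rot"],robot.tip_reach)
for t in(15,25):
  for P in([-.117,0,.13],[-.117,0,.075],[-.16,0,.1]): print(t,robot.ik(*tcp(P,t)))
for t in(60,75,85):
  print(t,robot.ik(*tcp([-.14,-.07,.15],t,corner=True)),*[robot.ik(*tcp(arc(a),t,corner=True)) for a in(.45,1,1.75)],sep="\n")
E
```

```text
[-1.79934189e+02 -1.62652100e-02  8.99984528e+01] 0.0726
15 [-28.35531014 -33.36574236 -40.19483597  69.18592098   5.47896641
 159.02424242]
15 [-28.35531014 -32.29952806 -45.21390033  63.10064231   5.47896641
 159.02424242]
15 [-30.89778111 -43.10564652 -49.35688851  70.01383279   6.08810983
 156.54317798]
25 None
25 None
25 None
60
None
None
None
[-35.337978   -39.6133925  -56.83490307  16.11464091  24.51741251
 164.73251624]
75
None
None
None
None
85
None
None
None
None
```

Large forward tilts are out of reach. I'll use about 15° instead: press, then catch the lid's front edge on the front face of the fingers and follow the edge's 160 mm arc.

```bash
cat >> h.py <<'E'
def hook(th,t,y=-.05,up=.028,back=0):
    """fingers' front face at the lid's lower edge at lid angle th, edge 'up' m above the tips"""
    a=np.radians(t);d=np.array([np.sin(a),0,-np.cos(a)]);e=np.array([np.cos(a),0,np.sin(a)])
    E=np.array(arc(th,.16,y)); return tcp(E+up*d-.011*e-[back,0,0],t)
E
python3 - <<'E'
from h import *
for t in(10,15,20):
  print(t,*[robot.ik(*tcp(P,t)) for P in([-.117,0,.13],[-.117,0,.075],[-.16,0,.14])],robot.ik(*hook(.5,t,back=.06)),*[robot.ik(*hook(a,t)) for a in(.5,1,1.4,1.75)],sep="\n")
E
```

```text
10
[-27.07244723 -25.81543014 -34.09234298  72.33668047   3.4645299
 159.91910529]
[-27.07244723 -24.55129659 -38.90458927  66.26030062   3.4645299
 159.91910529]
[-29.30251565 -34.84208897 -39.29488704  76.30100393   3.8255883
 157.71399438]
[-33.75191331 -26.4499059  -32.74923307  74.77551241   4.52854556
 153.30874214]
[-30.50317306 -15.13137807 -23.89117589  72.07525509   4.01767301
 156.52601943]
[-28.18158785  -5.89008295  -9.67171257  76.89994993   3.64477799
 158.82259878]
[-26.10287072   4.44999594   2.97528951  79.08230546   3.30592381
 160.87729351]
[-24.48424437  14.25542883  13.72605738  79.93914519   3.03911172
 162.47623007]
15
[-28.35531014 -33.36574236 -40.19483597  69.18592098   5.47896641
 159.02424242]
[-28.35531014 -32.29952806 -45.21390033  63.10064231   5.47896641
 159.02424242]
[-30.89778111 -43.02175608 -45.15780605  74.12902482   6.08810983
 156.54317798]
[-35.26098552 -33.19755108 -38.29453613  71.6590344    7.10637335
 152.27210289]
[-31.66465796 -21.33534541 -29.76948523  67.91159954   6.26966781
 155.7937489 ]
[-29.1235451  -11.84645544 -15.93636787  71.99783453   5.66415338
 158.27512217]
[-26.86840752  -1.52387395  -3.96860403  73.43650817   5.11792674
 160.47283892]
[-25.12545115   8.07516412   5.9318288   73.5929011    4.69059303
 162.16881063]
20
[-29.77728321 -41.37969252 -46.38524744  66.48071656   7.70217302
 158.18692991]
[-29.77728321 -40.62764711 -51.65207761  60.46184098   7.70217302
 158.18692991]
None
[-36.89993329 -40.23651673 -43.89108732  68.88221784   9.90448823
 151.33201174]
[-32.90893149 -27.64922414 -35.63391932  63.92981782   8.68569418
 155.18302016]
[-30.1229025  -17.77316841 -22.10175322  67.20233576   7.81179076
 157.85612753]
[-27.67362064  -7.33359249 -10.67957945  67.88257876   7.02963916
 160.19679199]
[-25.79540359   2.21518789  -1.4320799   67.37169433   6.42193926
 161.98630586]
```

Run:
```python
from h import *
robot.set_gripper(0)
robot.move_pose(*tcp([-.117,0,.17],15))
robot.line_to(tcp([-.117,0,.095],15)[0],vel=.1)
o=robot.observe();print(o["time"],o["ft_force"],o["gripper_width"],proj("side",box(BP,[-.117,0,.095])))
a=robot.grab_frame("side")[110:260,260:460];b=robot.grab_frame("scene")[130:280,190:390]
cv2.imwrite("pics/ab.png",cv2.resize(np.vstack([a,b]),None,fx=2,fy=2,interpolation=2)[:600])
```

```text
3.05 [0.49807774 0.25302823 0.45660616] -7.560034028151566e-05 [[346.12259736 204.21546226]]
```

View pics/ab.png

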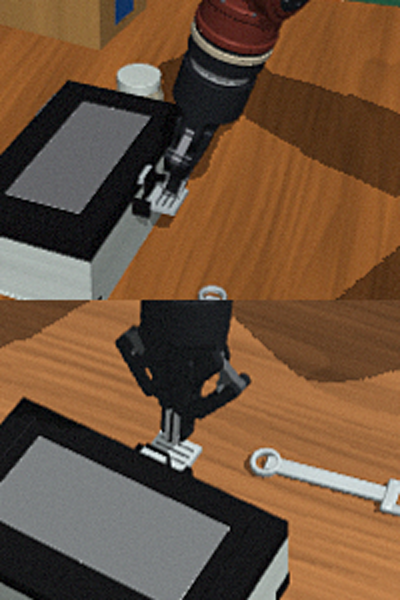

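The fingertips are over the paddle, centred in y, and clear of the catch. Shift 4 mm inward and press.

Run:
```python
from h import *
robot.line_to(tcp([-.113,0,.095],15)[0],vel=.1)
hit=robot.line_to(tcp([-.113,0,.0775],15)[0],vel=.015,guard=6)
o=robot.observe();print(hit,o["time"],o["ft_force"],tcp([-.113,0,0],15)[0]-o["tool_pos"])
robot.pause(1.0)
print(robot.observe()["ft_force"])
a=robot.grab_frame("side")[110:260,220:420]
cv2.imwrite("pics/pop.png",cv2.resize(a,None,fx=3,fy=3,interpolation=2))
```

```text
False 4.7167 [-1.4712573   0.24621276  2.5328813 ] [-9.17844872e-05  1.27823222e-05 -7.76577254e-02]
[-0.16951987 -0.09310835  3.53288341]
```

View pics/pop.png

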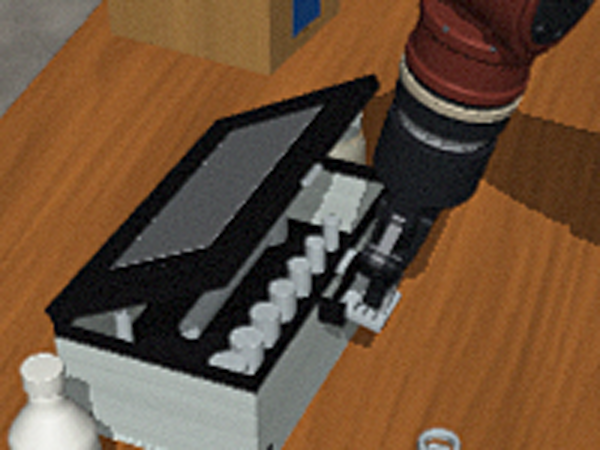

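The lid has popped up on its pin, with its far front corner at about (345.7,136) in the side frame. I'll compute its angle, retreat and make contact with the edge.

Run:
```python
from h import *
f=lambda th:proj("side",box(BP,[.08-.16*np.cos(th)+.012*np.sin(th),-.14,.1+.16*np.sin(th)+.012*np.cos(th)]))[0]
th=least_squares(lambda p:f(p[0])-[345.7,136],[.5]);print("theta",th.x,th.fun);th=float(th.x[0])
robot.line_to(tcp([-.135,0,.105],15)[0],vel=.1)
robot.line_to(hook(th,15,back=.05)[0],vel=.1)
hit=robot.line_to(hook(th,15,back=-.015)[0],vel=.03,guard=1.5)
o=robot.observe();print(hit,o["time"],o["ft_force"],(o["tool_pos"]-hook(th,15)[0]))
a=robot.grab_frame("side")[110:260,220:420]
cv2.imwrite("pics/hook.png",cv2.resize(a,None,fx=3,fy=3,interpolation=2))
```

```text
theta [0.44602694] [-0.0146333   0.00738501]
True 8.7 [-0.39875385 -0.10556645  0.07748623] [ 0.00569231 -0.00055837 -0.00059773]
```

View pics/hook.png

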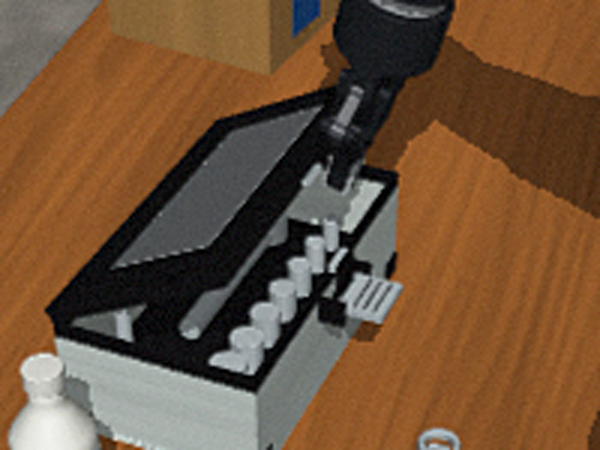

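The fingers touch the lid's front edge, tips about 28 mm below it, and the tab has sprung back. Now follow the arc.

Run:
```python
from h import *
fm=0
for th in np.linspace(.52,1.76,12):
    if robot.line_to(hook(th,15,back=-.006)[0],vel=.06,guard=20): print("guard",th);break
    f=robot.observe()["ft_force"];fm=max(fm,np.linalg.norm(f))
print(robot.observe()["time"],fm,f)
robot.pause(.5)
robot.line_to(hook(1.6,15,back=.09)[0],vel=.1)
robot.pause(.5)
print(robot.observe()["time"])
a=robot.grab_frame("side")
cv2.imwrite("pics/end.png",a)
```

```text
guard 1.76
13.9417 2.828709994805155 [ 0.34443726  0.55656465 -0.19071785]
16.2833
```

View pics/end.png

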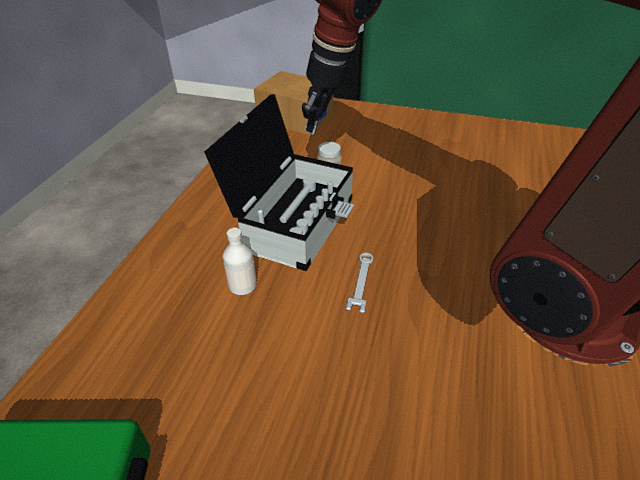

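The lid stands open with top corners near (277,96) and (208,151). The arm is clear, and the bottle, jar and wrench are where they were. I'll check the lid angle, then hand in.

Run:
```python
from h import *
f=lambda th:proj("side",box(BP,[[.08-.16*np.cos(th),s*.14,.1+.16*np.sin(th)] for s in(-1,1)])).ravel()
s=least_squares(lambda p:f(p[0])-[277,96,208,151],[1.7]);print(s.x,s.fun)
if s.x[0]>1.72: print(robot.job_done())
```

```text
[1.83079324] [-1.74303659 -2.98859515  1.29089895 -0.18940157]
the job is handed in; nothing more can be done
None
```

The tool box is open and the job is handed in, but no verdict came back: the lid rests by itself at about 1.83 rad, measured from the side camera. The tab has sprung back, and the jar, bottle and wrench look undisturbed in the last side picture.

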